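# Clear the loading dock and push the tip box home

### The arm

A 7-joint arm with a two-finger parallel gripper is mounted at the origin on the work surface. World frame = base frame: x ahead of the robot, y to its left, z up, the work surface at z = 0. Lengths are in mm, angles in rad, forces in N, time in s.
With the tool pointing down it reaches from about 350 to 900 mm from the base axis. Payload 7.2 kg.
Tool frame: the origin (TCP) lies on the centre line of the jaws, within the pads' length; the fingertips stand 8 mm ahead of it and the grasp point (between the pads) lies 11 mm behind it; y points along the fingers, z is the direction in which the jaws open and shut, and the axes are right-handed (so a half turn about y gives the same grasp; the last joint's range is limited). The gripper opens to 88 mm and grips with 3 to 60 N. Pads are 20 mm wide; open, the fingers measure 115 mm over their backs; the gripper's body (75 mm by 178 mm) begins 61 mm behind the grasp point.
Start: joints at [1.061, 0.411, -0.013, 1.596, 0.006, 1.134, -0.082], TCP at [267.219, -564.998, 230.653] pointing down, gripper open.
Joint ranges: [-2.95, 2.95], [-0.29, 1.99], [-1.47, 1.44], [0.14, 2.54], [-1.03, 4.17], [0.13, 1.85], [-2.86, 2.86]. Speed limits (rad/s): [2.39, 2.39, 3.01, 3.01, 3.14, 3.14, 3.14].

### API

Orientations are given as a rotation vector (axis times angle).
In Python, from workcell import manip, grab_frame, camera_params gives the robot as it stands.
- The arm moves only by the tool step_arm, never from a script. Its argument "moves" is a list of rows, each an object with "claw": the closure, from 0 (fully open) to 1 (shut); "xyz": the shift along the tool's x, y, z in units of 25 mm (1.0 is 25 mm), a list of three; "yaw": the turn about the tool's y in units of 5 degrees (1.0 is 5 degrees). In form: [{"claw": claw, "xyz": [dx, dy, dz], "yaw": yaw}, ...]. A call has 1 to 10 rows; each row shifts and turns the commanded pose from where the row before left it, along the tool's axes as they then stand; what a row does not reach is not made up. A row lasts 1/10 s, in which the tool goes at most 50 mm and 8.59 degrees, less where a joint would pass 70% of its speed; a pose out of reach is approached as far as the arm can. A call is refused whole if a number of a shift passes 1 or a number of a turn 1, either way. A call with a gripper value outside its range is refused whole. The fingers move at their own pace and stop on an object; "squeeze" is the grip in N (left out, the last holds). Time passes only in rows, so rows that do not move let the fingers close. It gives the time, the measured TCP pose, the force and the opening at its end, in the units of the state.
- manip.observe(): the state, without advancing time (a new reading comes with each control period).
- grab_frame(name): name is "side" or "top" or "wrist"; returns the picture (480x640x3 uint8, red, green, blue); there is no depth.
- camera_params(name): a dict with "K" (3x3 intrinsics, pixels), "R" (3x3) and "t" (3): a world point X has camera coordinates R X + t. Camera axes: x right, y down, z forward; pixel columns grow to the right and rows downward; lengths in mm; the calibration is good to about 2 mm. The wrist camera is an equidistant fisheye: a pixel r from the principal point sees the ray r / f radians off the axis. A picture is of the moment at which its call begins: read the wrist's pose just before it. camera_params takes no time and is no camera call; for the wrist camera it gives the pose at the moment of the call.
- manip.hand_in(): hands the job in, once; it reports no verdict.
The state is a dict: "t": time; "q": joint angles; "joint_velocities": joint speeds; "joint_efforts": joint torques, N m; "eef_pos": TCP position; "ee_rot": TCP orientation; "ft_force": force on the tool from outside, world axes, zero at the start; "ft_torque": the same for the moment, N m; "grip_width": finger opening in mm.
Only numpy, scipy, OpenCV 4.12 (cv2) and the standard library are available. Lean on these libraries where they do the work, as an engineer would, in place of code of your own. Each camera call takes 0.05 s, during which the arm holds its last target.

### The job

A reagent bottle has been left on the deck of the metal loading dock: first take it off and stand it upright in the shallow white tray, without tipping it over. Then push the pipette-tip box up the dock's ramp, without lifting it off the dock or turning it over, until its rear edge drops behind the lip and it lies flat on the deck. Leave the other things on the bench where they are.

Things in the scene. Friction and masses are not known exactly. Their poses are not given: they have to be found in the camera images.
- dock: Bare aluminium loading dock, fixed to the bench. Origin at bench height on its centre line, directly under the lip edge; x is the push direction (up the ramp), y across, z up. Side plates, 50 mm above the bench, run along ramp and deck from x = -110 to 138 mm, 94 mm apart inside, 106 mm outside; an end stop 60 mm above the bench closes the deck at x = 138 mm.
- dock_foot (a point): Foot of the dock's ramp, at bench height, at x = -110 mm of the dock. From here the ramp rises evenly to 28 mm above the bench at dock x = -10 mm and stays level at 28 mm up to the lip edge at x = 0. Before the foot, wings 50 mm high flare out as an entry, from 94 mm wide at the foot to about 128 mm wide at x = -157 mm.
- dock_deck (a point): Centre of the dock's level deck surface, 20 mm above the bench, 8 mm below the lip: the deck reaches from the lip edge (dock x = 0) to the end stop (x = 138 mm).
- tipbox_center (a point): Pipette-tip box, grey with blue top plate, 128 mm long (x) x 88 wide (y) x 42 high, 0.25 to 0.5 kg. The lower 30 mm is full size, the top plate 3 mm smaller all round. Site at its centre, 21 mm above its underside. Starts on the bench before the ramp, its x within 5 degrees of the dock's. Home: centre 64 to 74 mm along dock x, 41 mm above the bench.
- bottle_center (a point): Wide-mouth white plastic bottle standing on the dock's deck, 120 mm tall, body 52 mm across up to 76 mm above its foot, round grey cap 38 mm across from 93 to 120 mm above its foot; about 0.13 to 0.25 kg. Site on its axis, 60 mm above its foot; z is its upright axis.
- tray_in (a point): Shallow square white tray, fixed, 130 x 130 mm outside, walls 5 mm thick and 16 mm high, floor 5 mm above the bench. Site at the centre of the inner floor; x and y along its sides.
- microplate: Pale well plate lying flat, 86 x 128 x 14 mm, beyond the dock; leave alone. Origin at the centre of its underside.
- vial_a: Amber vial with red cap, 30 mm across, 48 mm tall, beyond the dock; leave alone. Origin at the centre of its underside.
- vial_b: Amber vial with white cap, 30 mm across, 48 mm tall, beyond the dock; leave alone. Origin at the centre of its underside.
- mediabottle: Square pale bottle with white cap, 62 x 62 mm, 110 mm tall, on the bench beyond the end of the dock; leave alone. Origin at the centre of its underside.

How it is judged (in metres and radians):
On the way, in this order (a step that is already met when the one before it is completed fails the run):
1. the bottle stands upright in the tray, let go (x of bottle_center in the frame of tray_in between -0.042 and 0.042 m and y of bottle_center in the frame of tray_in between -0.042 and 0.042 m and z of bottle_center in the frame of tray_in between 0.052 and 0.068 m and angle between bottle_center's own z axis and vertical below 0.1 rad and contact force between the fingers and bottle below 0.2 N), for 0.2 s.
2. the tip box lies flat on the deck behind the lip (x of tipbox_center in the frame of dock between 0.058 and 0.08 m and z of tipbox_center in the frame of dock between 0.037 and 0.045 m and y of tipbox_center in the frame of dock between -0.008 and 0.008 m and angle between tipbox_center's own z axis and vertical below 0.05 rad), for 0.2 s.
At the end, for the whole second after the job is handed in: Bottle upright (0.1 rad) on the tray floor, axis within 42 mm of the tray centre along each side, let go; tip box flat (0.05 rad) on the deck behind the lip, its centre 58 to 80 mm past the lip edge, within 8 mm of the centre line, 37 to 45 mm above the bench; both at rest (all of step 1 and all of step 2 and linear speed of each of tipbox, bottle below 0.02 m/s); the robot touches nothing.
It fails at once if the bottle is tipped over (beyond 0.6 rad) (angle between bottle_center's own z axis and vertical above 0.6 rad).
It fails at once if the tip box is lifted off the dock (centre over 85 mm above the bench) (height (world z) of tipbox_center above 0.085 m).
It fails at once if the tip box is turned over (tilt beyond 0.7 rad) (angle between tipbox_center's own z axis and vertical above 0.7 rad).
It fails at once if another thing on the bench is moved more than 30 mm (distance of any of microplate, vial_a, vial_b, mediabottle from where it was at the start of the episode above 0.03 m).
It also fails if it takes over 61 s, if anything falls off the work surface, if the arm or the gripper's body presses on something with over 40 N, if the wrist force passes 120 N, or if a joint passes its speed limit or range.

## Working session

There is one attempt and no reset: what is moved stays moved. The work goes in short steps, Python scripts to look and compute and a tool call to move; the robot and the scene stay as the last step left them, time stands still between calls to the robot, and variables do not carry over. Pictures are saved under pics/ and viewed, and the job is handed in when it is done.

Besides the shell and the picture viewer there is one more tool, called by a JSON object that holds its "fn" and its "kwargs", one argument or row to a line. step_arm: Moves the arm, as the interface text tells. Its arguments: {"type":"object","properties":{"moves":{"type":"array"},"squeeze":{"type":"number"}},"required":["moves"]}

```bash
ls; mkdir -p pics
python3 - <<'E'
from workcell import manip, grab_frame, camera_params
import cv2
print(manip.observe())
for n in ("side","top","wrist"):
    p=camera_params(n);print(n,p)
    cv2.imwrite(f"pics/{n}0.png",grab_frame(n)[:,:,::-1])
E
```

```text
pics
{'t': 0.0, 'q': array([ 1.06080671,  0.41186838, -0.01271298,  1.59704016,  0.00559405,
        1.1342841 , -0.08216458]), 'joint_velocities': array([-0.00033877, -0.00071969,  0.00030914,  0.00019689,  0.00058449,
        0.00102922,  0.00138105]), 'joint_efforts': array([-1.88417134e-04, -5.87958062e+01,  6.41704369e-01, -2.91081798e+01,
       -5.38602308e-02,  1.83581578e-02,  1.02336858e-04]), 'eef_pos': array([ 266.98021379, -564.56793939,  229.83028571]), 'ee_rot': array([-0.44442526,  1.97834491, -1.97530591]), 'ft_force': array([ 0.85908147, -0.13310991,  1.00499436]), 'ft_torque': array([ 0.00681933,  0.02666419, -0.02859155]), 'grip_width': 87.63537010413965}
side {'K': array([[529.48729378,   0.        , 321.79040352],
       [  0.        , 529.48729378, 239.85580937],
       [  0.        ,   0.        ,   1.        ]]), 'R': array([[ 0.99772058, -0.06464941, -0.01934156],
       [-0.05426255, -0.59823711, -0.79947979],
       [ 0.04011506,  0.79870696, -0.60038152]]), 't': array([-549.9617099 ,  119.94602674, 1074.36292203])}
top {'K': array([[503.53443405,   0.        , 311.6665707 ],
       [  0.        , 503.53443405, 240.27142729],
       [  0.        ,   0.        ,   1.        ]]), 'R': array([[ 0.02809632, -0.99959599, -0.00429642],
       [-0.98228043, -0.02681236, -0.18548923],
       [ 0.1852991 ,  0.00943186, -0.9826369 ]]), 't': array([ 54.3359025 , 562.02102861, 828.40195253])}
wrist {'K': array([[371.64829954,   0.        , 320.74699532],
       [  0.        , 371.64829954, 239.5191813 ],
       [  0.        ,   0.        ,   1.        ]]), 'R': array([[ 4.27249976e-01, -9.04133257e-01, -7.15068590e-04],
       [-8.76258090e-01, -4.14272124e-01,  2.46069841e-01],
       [-2.22776160e-01, -1.04506749e-01, -9.69251836e-01]]), 't': array([-623.55333678,  -29.1992141 ,  388.96726138])}
```

View pics/side0.png

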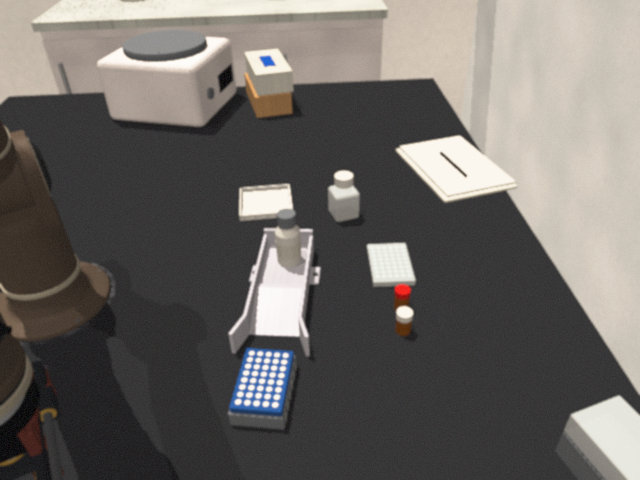

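View pics/top0.png

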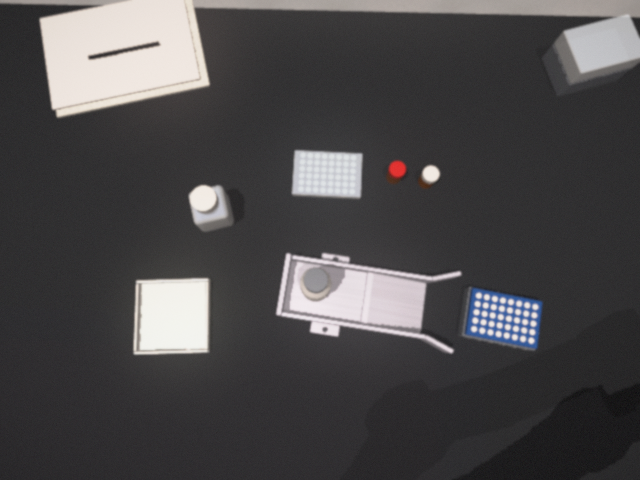

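View pics/wrist0.png

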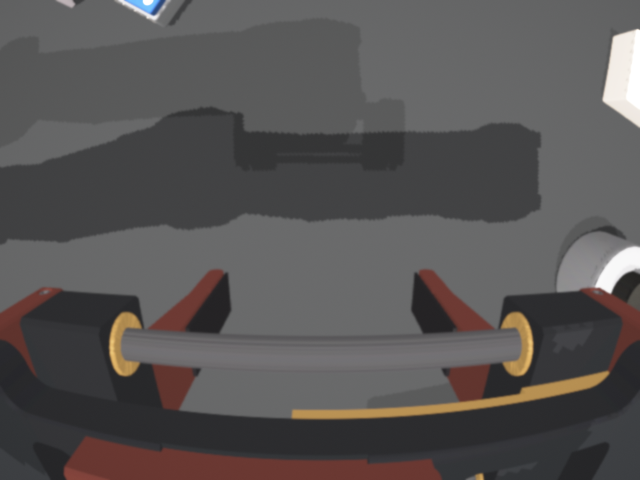

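Side view: dock at (280,285) with the bottle (288,240), tray (266,202), and tip box (263,388). Top view: dock (355,298), bottle cap (316,280), tray (172,316), and box (503,318). I'll zoom in for corners.

```bash
cat > h.py <<'E'
import numpy as np, cv2
from scipy.spatial.transform import Rotation as Rot
from workcell import manip, grab_frame, camera_params
def ray(cam,uv,P=None):
    P=P or camera_params(cam);K,R,t=P["K"],P["R"],P["t"]
    x=(uv[0]-K[0,2])/K[0,0];y=(uv[1]-K[1,2])/K[1,1]
    if cam=="wrist":
        r=np.hypot(x,y);s=np.sin(r)/r if r>1e-9 else 1
        d=np.array([x*s,y*s,np.cos(r)])
    else: d=np.array([x,y,1.])
    d=R.T@d; return -R.T@t, d/np.linalg.norm(d)
def plane(cam,uv,z,P=None):
    o,d=ray(cam,uv,P);return o+d*(z-o[2])/d[2]
def tri(*rays):
    A=np.zeros((3,3));b=np.zeros(3)
    for o,d in rays:
        M=np.eye(3)-np.outer(d,d);A+=M;b+=M@o
    X=np.linalg.solve(A,b)
    return X,[np.linalg.norm((np.eye(3)-np.outer(d,d))@(X-o)) for o,d in rays]
def proj(cam,X,P=None):
    P=P or camera_params(cam);c=P["R"]@np.array(X)+P["t"];K=P["K"]
    return K[0,0]*c[0]/c[2]+K[0,2],K[1,1]*c[1]/c[2]+K[1,2]
E
python3 - <<'E'
import cv2
a=cv2.imread('pics/top0.png');b=cv2.imread('pics/side0.png')
cv2.imwrite('pics/t_a.png',cv2.resize(a[240:360,265:465],(800,480),interpolation=2))
cv2.imwrite('pics/t_b.png',cv2.resize(a[265:365,455:555],(600,600),interpolation=2))
cv2.imwrite('pics/s_a.png',cv2.resize(b[200:360,220:340],(450,600),interpolation=2))
cv2.imwrite('pics/s_b.png',cv2.resize(b[335:435,215:315],(600,600),interpolation=2))
E
```

```text
(no output)
```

View pics/t_a.png

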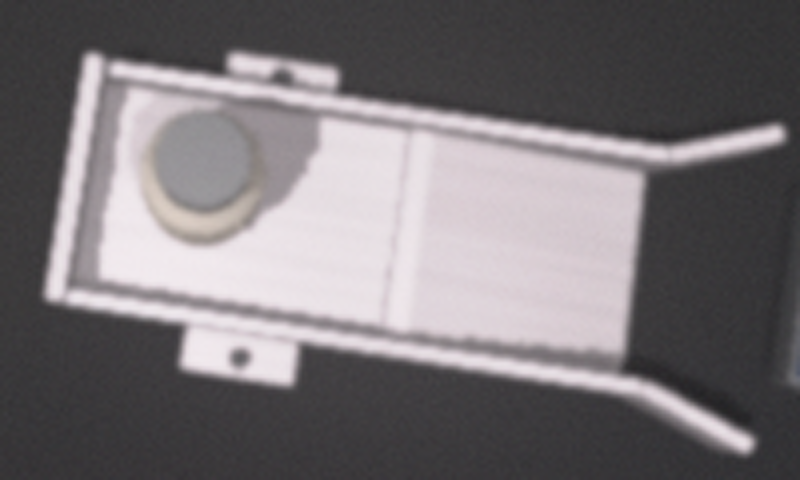

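View pics/t_b.png

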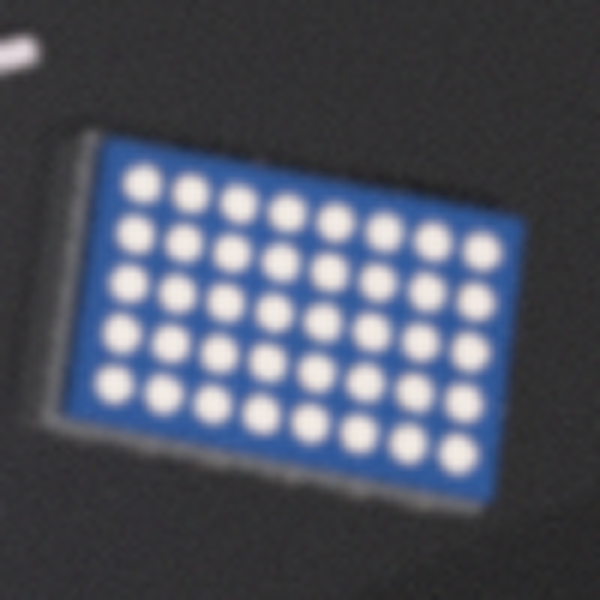

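View pics/s_a.png

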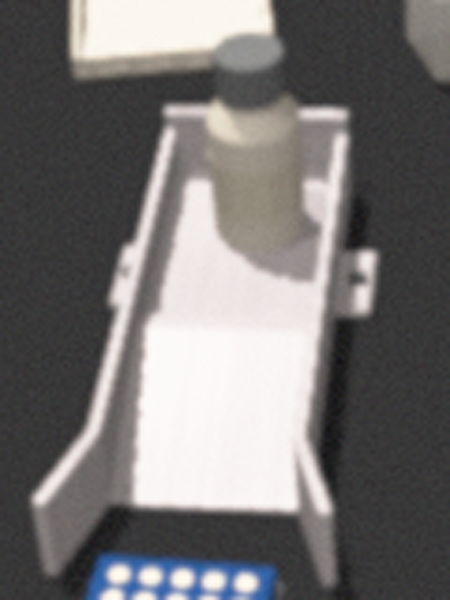

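View pics/s_b.png

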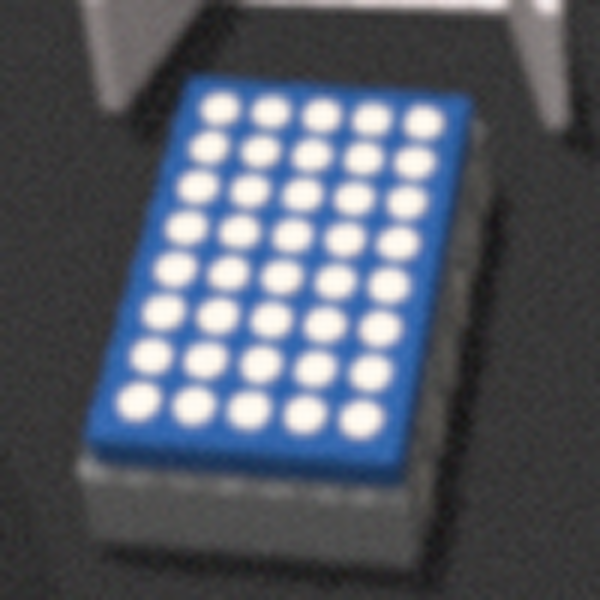

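Top crop: the lip edge runs (410,130) to (390,325) and the ramp foot (645,170) to (622,368). The bottle cap centre is (205,160) in crop pixels. Side crop: the cap top is near (250,50), and the lip (148,318) to (308,330). Next I'll turn these into positions.

```bash
cat > m1.py <<'E'
from h import *
np.set_printoptions(precision=1,suppress=True)
T=cv2.imread('pics/top0.png');S=cv2.imread('pics/side0.png')
ta=lambda x,y:(265+(x+.5)/4-.5,240+(y+.5)/4-.5); sa=lambda x,y:(220+(x+.5)/3.75-.5,200+(y+.5)/3.75-.5)
def big(m):
    c,_=cv2.findContours(m,cv2.RETR_EXTERNAL,cv2.CHAIN_APPROX_NONE);return max(c,key=cv2.contourArea)
# tray
for n,I,roi in(("top",T,(120,265,225,365)),("side",S,(225,175,305,225))):
    x0,y0,x1,y1=roi;m=np.zeros(I.shape[:2],np.uint8);m[y0:y1,x0:x1]=(I[y0:y1,x0:x1].min(2)>110)*255
    c=big(m);r=cv2.approxPolyDP(cv2.convexHull(c),6,True)[:,0]
    print("tray",n,r.tolist()); print(np.array([plane(n,p,16) for p in r]))
# box
for n,I,roi in(("top",T,(450,270,560,365)),("side",S,(215,335,315,435))):
    x0,y0,x1,y1=roi;h=cv2.cvtColor(I,cv2.COLOR_BGR2HSV)[y0:y1,x0:x1];m=np.zeros(I.shape[:2],np.uint8)
    m[y0:y1,x0:x1]=cv2.inRange(h,(100,120,60),(125,255,255));m=cv2.morphologyEx(m,cv2.MORPH_CLOSE,np.ones((7,7)))
    r=cv2.approxPolyDP(cv2.convexHull(big(m)),5,True)[:,0]
    W=np.array([plane(n,p,42) for p in r]);print("box",n,r.tolist());print(W,W.mean(0))
# pins centroid
print("dock lip z28",*[plane("top",ta(*p),28) for p in((411,130),(389,326))])
print("foot z0",*[plane("top",ta(*p),0) for p in((645,172),(624,368))])
print("endstop z60 outer",*[plane("top",ta(*p),60) for p in((88,53),(48,300))])
print("side top plates z50 outer", *[plane("top",ta(*p),50) for p in((112,62),(668,148),(70,305),(640,390))])
print("side lip z28",*[plane("side",sa(*p),28) for p in((148,318),(310,330))])
print("side foot z0",*[plane("side",sa(*p),0) for p in((132,505),(298,510))])
print("lip tri",tri(ray("top",ta(411,130)),ray("side",sa(310,330))),tri(ray("top",ta(389,326)),ray("side",sa(148,318))))
# cap: top ellipse centre
print("cap",tri(ray("top",ta(206,160)),ray("side",sa(250,50))))
print(plane("top",ta(206,160),140),plane("side",sa(250,50),140))
E
python3 m1.py
```

```text
tray top [[207, 278], [208, 351], [134, 354], [136, 280]]
[[493.  256.6  16. ]
 [364.8 246.3  16. ]
 [356.  375.7  16. ]
 [485.9 384.3  16. ]]
tray side [[289, 184], [291, 217], [240, 219], [239, 188]]
[[490.  379.3  16. ]
 [492.4 225.7  16. ]
 [370.9 228.6  16. ]
 [360.  371.7  16. ]]
box top [[472, 289], [541, 301], [536, 348], [467, 334]]
[[ 483.8 -210.9   42. ]
 [ 466.3 -329.3   42. ]
 [ 386.5 -316.4   42. ]
 [ 406.6 -200.    42. ]] [ 435.8 -264.1   42. ]
box side [[247, 347], [293, 352], [280, 415], [229, 408]]
[[ 410.8 -199.5   42. ]
 [ 489.2 -217.    42. ]
 [ 467.  -338.8   42. ]
 [ 389.2 -320.3   42. ]] [ 439.  -268.9   42. ]
dock lip z28 [510.1 -30.5  28. ] [423.7 -21.6  28. ]
foot z0 [ 497.3 -140.2    0. ] [ 408.9 -129.6    0. ]
endstop z60 outer [535.6 112.4  60. ] [429.6 125.4  60. ]
side top plates z50 outer [533.5 102.4  50. ] [ 502.5 -139.3   50. ] [428.1 116.6  50. ] [ 399.3 -125.9   50. ]
side lip z28 [425. -24.  28.] [510.5 -40.9  28. ]
side foot z0 [ 417.7 -131.4    0. ] [ 499.9 -141.6    0. ]
lip tri (array([510.8, -31.4,  19.5]), [np.float64(0.30678892868037727), np.float64(0.306788928680551)]) (array([424.3, -21.7,  25.9]), [np.float64(0.4537521402280929), np.float64(0.45375214022810917)])
cap (array([484.4,  60.6, 138.5]), [np.float64(2.297720235771297), np.float64(2.297720235771362)])
[482.   60.4 140. ] [486.7  59.  140. ]
```

```bash
cat >> h.py <<'E'
def go(target,yawdeg=0):
    s=manip.observe();R=Rot.from_rotvec(s["ee_rot"]).as_matrix();d=np.array(target)-s["eef_pos"]
    print("t",s["t"],"pos",s["eef_pos"].round(1),"F",s["ft_force"].round(1),"w",round(s["grip_width"],1));print("R",R.round(3).tolist())
    l=R.T@d;print("tool shift units",(l/25).round(2), "zaxis world angle",np.degrees(np.arctan2(R[1,2],R[0,2])).round(1))
    return R
E
python3 - <<'E'
from h import *
go((484.4,60.6,200))
print(plane("top",(204,198),110),plane("side",(344,178),110))
S=cv2.imread('pics/side0.png');T=cv2.imread('pics/top0.png')
# cap mask in top
g=cv2.cvtColor(T,cv2.COLOR_BGR2HSV)
m=np.zeros(T.shape[:2],np.uint8);m[260:305,295:340]=((g[260:305,295:340,2]<135)&(g[260:305,295:340,2]>85)&(g[260:305,295:340,1]<30))*255
print(g[280,316],g[272,335],g[298,316])
E
```

```text
t 0.15 pos [ 267.1 -564.7  230. ] F [ 0.7 -0.1 -0.8] w 87.7
R [[-0.904, -0.001, 0.428], [-0.428, 0.001, -0.904], [0.0, -1.0, -0.001]]
tool shift units [-18.55   1.22 -18.89] zaxis world angle -64.7
[616.07662536 250.20630341 110.        ] [619.98401138 235.79668218 110.        ]
[138   8 154] [162  17 153] [ 13  26 183]
```

{"fn": "step_arm", "kwargs": {
  "moves": [
    {"claw": 0, "xyz": [-0.98, 0, -1], "yaw": 0},
    {"claw": 0, "xyz": [-0.98, 0, -1], "yaw": 0},
    {"claw": 0, "xyz": [-0.98, 0, -1], "yaw": 0},
    {"claw": 0, "xyz": [-0.98, 0, -1], "yaw": 0},
    {"claw": 0, "xyz": [-0.98, 0, -1], "yaw": 0},
    {"claw": 0, "xyz": [-0.98, 0, -1], "yaw": 0},
    {"claw": 0, "xyz": [-0.98, 0, -1], "yaw": 0},
    {"claw": 0, "xyz": [-0.98, 0, -1], "yaw": 0},
    {"claw": 0, "xyz": [-0.98, 0, -1], "yaw": 0},
    {"claw": 0, "xyz": [-0.98, 0, -1], "yaw": 0}
  ]
}}

```text
t: 1.15
eef_pos: [381.9, -232.8, 230.6]
ee_rot: [-0.444, 1.977, -1.977]
ft_force: [-0.1, -0.9, -0.3]
grip_width: 87.9
```

{"fn": "step_arm", "kwargs": {
  "moves": [
    {"claw": 0, "xyz": [-0.98, 0, -1], "yaw": 0},
    {"claw": 0, "xyz": [-0.98, 0, -1], "yaw": 0},
    {"claw": 0, "xyz": [-0.98, 0, -1], "yaw": 0},
    {"claw": 0, "xyz": [-0.98, 0, -1], "yaw": 0},
    {"claw": 0, "xyz": [-0.98, 0, -1], "yaw": 0},
    {"claw": 0, "xyz": [0, 0, 0], "yaw": -1},
    {"claw": 0, "xyz": [0, 0, 0], "yaw": -1},
    {"claw": 0, "xyz": [0, 0, 0], "yaw": -1},
    {"claw": 0, "xyz": [0, 0, 0], "yaw": -1},
    {"claw": 0, "xyz": [0, 0, 0], "yaw": -1}
  ]
}}

```text
t: 2.15
eef_pos: [438.9, -68.8, 230.5]
ee_rot: [-0.801, 1.696, -1.696]
ft_force: [0.7, 0.0, -0.4]
grip_width: 87.8
```

{"fn": "step_arm", "kwargs": {
  "moves": [
    {"claw": 0, "xyz": [0, 0, 0], "yaw": -1},
    {"claw": 0, "xyz": [0, 0, 0], "yaw": -1},
    {"claw": 0, "xyz": [0, 0, 0], "yaw": -1},
    {"claw": 0, "xyz": [0, 0, 0], "yaw": -1},
    {"claw": 0, "xyz": [0, 0, 0], "yaw": -1},
    {"claw": 0, "xyz": [0, 0, 0], "yaw": -1},
    {"claw": 0, "xyz": [0, 0, 0], "yaw": -0.5},
    {"claw": 0, "xyz": [0, 0, 0], "yaw": 0}
  ]
}}

```text
t: 2.95
eef_pos: [438.9, -68.9, 230.5]
ee_rot: [-1.148, 1.301, -1.301]
ft_force: [-0.3, 0.1, 0.1]
grip_width: 87.6
```

Run:
```python
from h import *
go((484.4,60.6,200))
P=camera_params("wrist");I=grab_frame("wrist");cv2.imwrite("pics/w1.png",I[:,:,::-1]);print(P["R"].tolist(),P["t"].tolist())
```

```text
t 2.95 pos [438.9 -68.9 230.5] F [-0.3  0.1  0.1] w 87.6
R [[-0.125, -0.0, 0.992], [-0.992, 0.0, -0.125], [-0.0, -1.0, -0.0]]
tool shift units [-5.37  1.22  1.16] zaxis world angle -7.2
[[0.9921574114525755, -0.12499466837431933, 6.146317174717886e-05], [-0.12115024843422277, -0.9615207032418503, 0.2465776845978278], [-0.030761797802691154, -0.24465132355107688, -0.9691230271129953]] [-443.95474123100075, -42.12400007140072, 385.8566362722037]
```

View pics/w1.png

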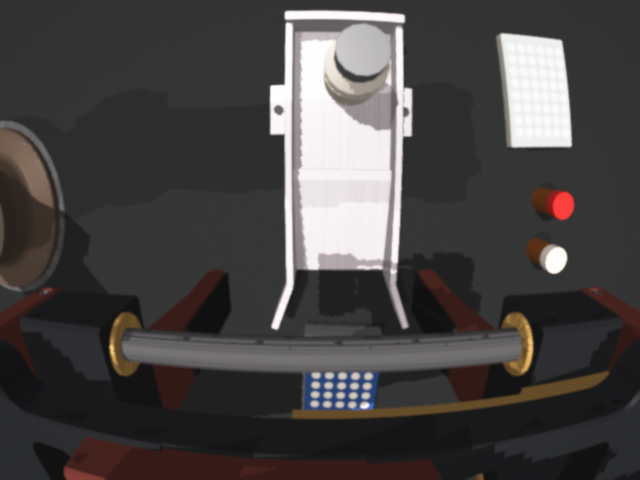

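Wrist view from above the dock: cap top centre at about (362,50), lip line at row 172 spanning columns 297–392. Box at (340,390), ramp foot at row 270.

Run:
```python
from h import *
np.set_printoptions(precision=1,suppress=True)
P=camera_params("wrist")
ta=lambda x,y:(265+(x+.5)/4-.5,240+(y+.5)/4-.5)
I=cv2.imread("pics/w1.png");g=cv2.cvtColor(I,cv2.COLOR_BGR2HSV)[15:85,325:400]
print(g[35,37],g[60,25],g[20,5])
m=((g[:,:,2]>110)&(g[:,:,2]<190)&(g[:,:,1]<12)).astype(np.uint8)*255
c=max(cv2.findContours(cv2.morphologyEx(m,cv2.MORPH_OPEN,np.ones((5,5))),0,1)[0],key=cv2.contourArea)
e=cv2.fitEllipse(cv2.convexHull(c));u=(e[0][0]+325,e[0][1]+15);print(u,e)
for uv in(u,(362,50)):
    print(plane("wrist",uv,140,P),tri(ray("wrist",uv,P),ray("top",ta(206,160))))
print("lip",plane("wrist",(297,176),28,P),plane("wrist",(392,178),28,P))
print("foot",plane("wrist",(295,270),0,P),plane("wrist",(389,270),0,P))
```

```text
[160   4 194] [ 0  0 58] [171  13 199]
(374.2486686706543, 47.607608795166016) ((49.2486686706543, 32.607608795166016), (33.41156768798828, 47.318843841552734), 167.6756591796875)
[490.8  61.2 140. ] (array([484.8,  59.3, 150.9]), [np.float64(4.159499436147138), np.float64(4.159499436147132)])
[482.5  60.2 140. ] (array([482.3,  60.3, 139.4]), [np.float64(0.2807303566435497), np.float64(0.28073035664364815)])
lip [421.3 -26.4  28. ] [512.3 -39.3  28. ]
foot [ 402.7 -129.2    0. ] [ 505.5 -142.7    0. ]
```

{"fn": "step_arm", "kwargs": {
  "moves": [
    {"claw": 0, "xyz": [-0.89, 0, 0.18], "yaw": 0},
    {"claw": 0, "xyz": [-0.89, 0, 0.18], "yaw": 0},
    {"claw": 0, "xyz": [-0.89, 0, 0.18], "yaw": 0},
    {"claw": 0, "xyz": [-0.89, 0, 0.18], "yaw": 0},
    {"claw": 0, "xyz": [-0.89, 0, 0.18], "yaw": 0},
    {"claw": 0, "xyz": [-0.89, 0, 0.18], "yaw": 0},
    {"claw": 0, "xyz": [0, 0.9, 0], "yaw": 0},
    {"claw": 0, "xyz": [0, 0.9, 0], "yaw": 0},
    {"claw": 0, "xyz": [0, 0, 0], "yaw": 0}
  ]
}}

```text
t: 3.9
eef_pos: [480.8, 59.9, 183.3]
ee_rot: [-1.151, 1.305, -1.3]
ft_force: [-0.8, 0.4, 0.3]
grip_width: 87.5
```

Run:
```python
from h import *
go((482.4,60.3,116))
for n in("side","top"): cv2.imwrite(f"pics/{n}1.png",grab_frame(n)[:,:,::-1])
a=cv2.imread("pics/side1.png")[150:300,200:400];b=cv2.imread("pics/top1.png")[200:350,225:425]
cv2.imwrite("pics/c1.png",cv2.resize(np.hstack([a,b]),None,fx=2,fy=2))
```

```text
t 3.9 pos [480.8  59.9 183.3] F [-0.8  0.4  0.3] w 87.5
R [[-0.126, -0.005, 0.992], [-0.992, -0.0, -0.126], [0.001, -1.0, -0.005]]
tool shift units [-0.02  2.69  0.07] zaxis world angle -7.2
```

View pics/c1.png

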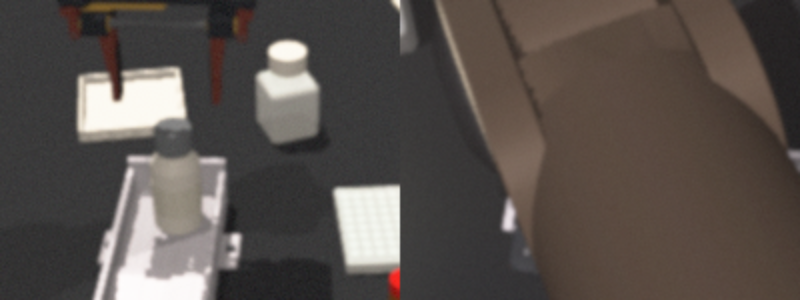

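The side view shows the open jaws straddling the cap, with fingertips at (118,98) and (217,100) in the crop. The arm blocks the top view. I'll descend and close.

{"fn": "step_arm", "kwargs": {
  "moves": [
    {"claw": 0, "xyz": [0, 0.9, 0.02], "yaw": 0},
    {"claw": 0, "xyz": [0, 0.9, 0.02], "yaw": 0},
    {"claw": 0, "xyz": [0, 0.9, 0.02], "yaw": 0},
    {"claw": 0, "xyz": [0, 0, 0], "yaw": 0},
    {"claw": 0, "xyz": [0, 0, 0], "yaw": 0}
  ]
}}

```text
t: 4.5
eef_pos: [484.7, 60.1, 119.3]
ee_rot: [-1.146, 1.301, -1.302]
ft_force: [-0.6, -0.0, 0.2]
grip_width: 87.8
```

{"fn": "step_arm", "kwargs": {
  "squeeze": 25,
  "moves": [
    {"claw": 0.5, "xyz": [0, 0, 0], "yaw": 0},
    {"claw": 1, "xyz": [0, 0, 0], "yaw": 0},
    {"claw": 1, "xyz": [0, 0, 0], "yaw": 0},
    {"claw": 1, "xyz": [0, 0, 0], "yaw": 0},
    {"claw": 1, "xyz": [0, 0, 0], "yaw": 0},
    {"claw": 1, "xyz": [0, 0, 0], "yaw": 0},
    {"claw": 1, "xyz": [0, 0, 0], "yaw": 0}
  ]
}}

```text
t: 5.2
eef_pos: [484.0, 60.0, 118.1]
ee_rot: [-1.147, 1.301, -1.301]
ft_force: [-0.5, -0.2, 1.0]
grip_width: 37.6
```

{"fn": "step_arm", "kwargs": {
  "moves": [
    {"claw": 1, "xyz": [0, -0.3, 0], "yaw": 0},
    {"claw": 1, "xyz": [0, -0.6, 0], "yaw": 0},
    {"claw": 1, "xyz": [0, -0.8, 0], "yaw": 0},
    {"claw": 1, "xyz": [0, -0.7, 0], "yaw": 0},
    {"claw": 1, "xyz": [0, -0.4, 0], "yaw": 0},
    {"claw": 1, "xyz": [0, 0, 0], "yaw": 0},
    {"claw": 1, "xyz": [0, 0, 0], "yaw": 0}
  ]
}}

```text
t: 5.9
eef_pos: [483.8, 59.8, 187.8]
ee_rot: [-1.148, 1.301, -1.301]
ft_force: [-0.6, -0.5, -1.8]
grip_width: 37.3
```

Run:
```python
from h import *
go((425,315.7,185))
for n in("side","wrist"): cv2.imwrite(f"pics/{n}2.png",grab_frame(n)[:,:,::-1])
a=cv2.imread("pics/side2.png")[100:350,150:450]
cv2.imwrite("pics/c2.png",cv2.resize(a,None,fx=2,fy=2))
```

```text
t 5.9 pos [483.8  59.8 187.8] F [-0.6 -0.5 -1.8] w 37.3
R [[-0.125, -0.0, 0.992], [-0.992, -0.0, -0.125], [0.0, -1.0, -0.0]]
tool shift units [-9.86  0.11 -3.62] zaxis world angle -7.2
```

View pics/c2.png

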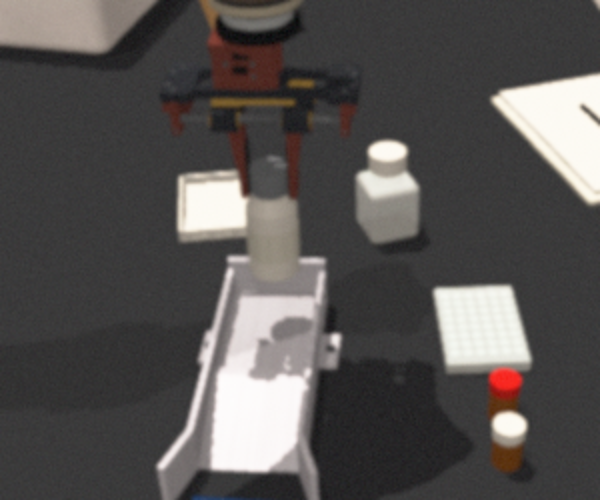

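The bottle hangs upright, held by the cap at crop (270,178), with its foot near (275,275) above the dock. I'll carry it to the tray.

{"fn": "step_arm", "kwargs": {
  "moves": [
    {"claw": 1, "xyz": [-0.3, 0, -0.1], "yaw": 0},
    {"claw": 1, "xyz": [-0.7, 0, -0.25], "yaw": 0},
    {"claw": 1, "xyz": [-0.8, 0, -0.3], "yaw": 0},
    {"claw": 1, "xyz": [-0.8, 0, -0.3], "yaw": 0},
    {"claw": 1, "xyz": [-0.8, 0, -0.3], "yaw": 0},
    {"claw": 1, "xyz": [-0.8, 0, -0.3], "yaw": 0},
    {"claw": 1, "xyz": [-0.8, 0, -0.3], "yaw": 0},
    {"claw": 1, "xyz": [-0.8, 0, -0.3], "yaw": 0},
    {"claw": 1, "xyz": [-0.8, 0, -0.3], "yaw": 0},
    {"claw": 1, "xyz": [-0.8, 0, -0.3], "yaw": 0}
  ]
}}

```text
t: 7.0
eef_pos: [438.1, 253.5, 187.6]
ee_rot: [-1.148, 1.301, -1.3]
ft_force: [0.5, 0.3, -2.0]
grip_width: 37.7
```

{"fn": "step_arm", "kwargs": {
  "moves": [
    {"claw": 1, "xyz": [-0.8, 0, -0.3], "yaw": 0},
    {"claw": 1, "xyz": [-0.8, 0, -0.3], "yaw": 0},
    {"claw": 1, "xyz": [-0.6, 0, -0.2], "yaw": 0},
    {"claw": 1, "xyz": [-0.26, 0, -0.07], "yaw": 0},
    {"claw": 1, "xyz": [0, 0, 0], "yaw": 0},
    {"claw": 1, "xyz": [0, 0, 0], "yaw": 0}
  ]
}}

```text
t: 7.6
eef_pos: [425.2, 315.2, 187.7]
ee_rot: [-1.148, 1.301, -1.302]
ft_force: [0.9, -0.2, -0.9]
grip_width: 37.5
```

Run:
```python
from h import *
go((425,315.7,104))
for n in("side","wrist"): cv2.imwrite(f"pics/{n}3.png",grab_frame(n)[:,:,::-1])
a=cv2.imread("pics/side3.png")[50:300,150:450]
cv2.imwrite("pics/c3.png",cv2.resize(a,None,fx=2,fy=2))
```

```text
t 7.6 pos [425.2 315.2 187.7] F [ 0.9 -0.2 -0.9] w 37.5
R [[-0.125, -0.0, 0.992], [-0.992, -0.001, -0.125], [0.001, -1.0, -0.0]]
tool shift units [-0.02  3.35 -0.01] zaxis world angle -7.2
```

View pics/c3.png

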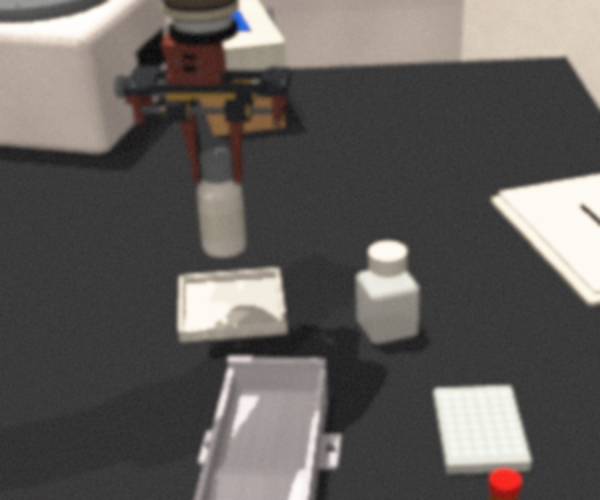

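View pics/wrist3.png

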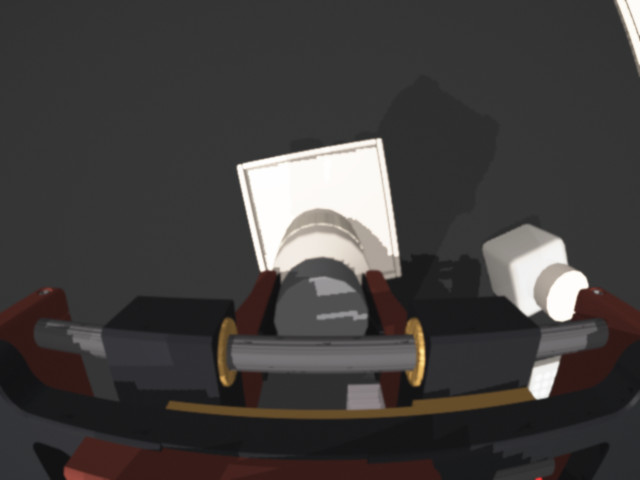

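The bottle is upright over the tray (side crop foot at (222,252), tray at (232,305); wrist tray around (320,215)). I'll lower it.

{"fn": "step_arm", "kwargs": {
  "moves": [
    {"claw": 1, "xyz": [0, 0.4, 0], "yaw": 0},
    {"claw": 1, "xyz": [0, 0.8, 0], "yaw": 0},
    {"claw": 1, "xyz": [0, 0.8, 0], "yaw": 0},
    {"claw": 1, "xyz": [0, 0.7, 0], "yaw": 0},
    {"claw": 1, "xyz": [0, 0.3, 0], "yaw": 0},
    {"claw": 1, "xyz": [0, 0.1, 0], "yaw": 0},
    {"claw": 1, "xyz": [0, 0.1, 0], "yaw": 0},
    {"claw": 1, "xyz": [0, 0, 0], "yaw": 0},
    {"claw": 1, "xyz": [0, 0, 0], "yaw": 0}
  ]
}}

```text
t: 8.6
eef_pos: [425.4, 316.1, 108.7]
ee_rot: [-1.146, 1.301, -1.301]
ft_force: [-0.0, -0.4, -2.0]
grip_width: 37.5
```

{"fn": "step_arm", "kwargs": {
  "moves": [
    {"claw": 1, "xyz": [0, 0.05, 0], "yaw": 0},
    {"claw": 1, "xyz": [0, 0.05, 0], "yaw": 0},
    {"claw": 1, "xyz": [0, 0.03, 0], "yaw": 0},
    {"claw": 1, "xyz": [0, 0.0, 0], "yaw": 0}
  ]
}}

```text
t: 9.0
eef_pos: [425.1, 315.8, 104.8]
ee_rot: [-1.147, 1.301, -1.301]
ft_force: [-0.4, -0.6, -1.6]
grip_width: 37.4
```

{"fn": "step_arm", "kwargs": {
  "moves": [
    {"claw": 1, "xyz": [0, 0.04, 0], "yaw": 0},
    {"claw": 1, "xyz": [0, 0.04, 0], "yaw": 0},
    {"claw": 1, "xyz": [0, 0.0, 0], "yaw": 0},
    {"claw": 1, "xyz": [0, 0.0, 0], "yaw": 0}
  ]
}}

```text
t: 9.4
eef_pos: [425.1, 316.0, 103.1]
ee_rot: [-1.147, 1.301, -1.301]
ft_force: [-0.7, -0.4, 2.1]
grip_width: 37.7
```

Contact: the vertical force went from -1.6 to +2.1 N at the expected height. I'll release and rise.

{"fn": "step_arm", "kwargs": {
  "moves": [
    {"claw": 0.5, "xyz": [0, 0, 0], "yaw": 0},
    {"claw": 0.2, "xyz": [0, 0, 0], "yaw": 0},
    {"claw": 0, "xyz": [0, 0, 0], "yaw": 0},
    {"claw": 0, "xyz": [0, 0, 0], "yaw": 0},
    {"claw": 0, "xyz": [0, 0, 0], "yaw": 0},
    {"claw": 0, "xyz": [0, -0.5, 0], "yaw": 0},
    {"claw": 0, "xyz": [0, -0.9, 0], "yaw": 0},
    {"claw": 0, "xyz": [0, -0.9, 0], "yaw": 0},
    {"claw": 0, "xyz": [0, -0.9, 0], "yaw": 0},
    {"claw": 0, "xyz": [0, -0.9, 0], "yaw": 0}
  ]
}}

```text
t: 10.4
eef_pos: [425.0, 316.0, 207.3]
ee_rot: [-1.147, 1.301, -1.301]
ft_force: [-0.1, 0.4, 0.1]
grip_width: 87.9
```

Run:
```python
from h import *
go((425,315.7,250))
for n in("side","wrist"): cv2.imwrite(f"pics/{n}4.png",grab_frame(n)[:,:,::-1])
a=cv2.imread("pics/side4.png")[50:300,150:450]
cv2.imwrite("pics/c4.png",cv2.resize(a,None,fx=2,fy=2))
```

```text
t 10.4 pos [425.  316.  207.3] F [-0.1  0.4  0.1] w 87.9
R [[-0.125, 0.0, 0.992], [-0.992, 0.0, -0.125], [-0.0, -1.0, 0.0]]
tool shift units [ 0.01 -1.71  0.  ] zaxis world angle -7.2
```

View pics/c4.png

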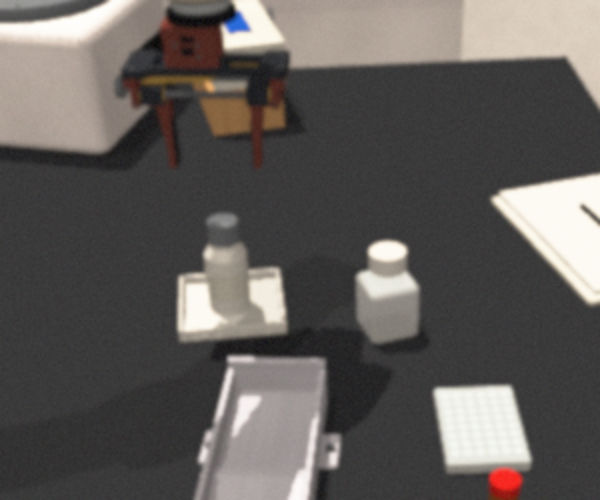

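View pics/wrist4.png

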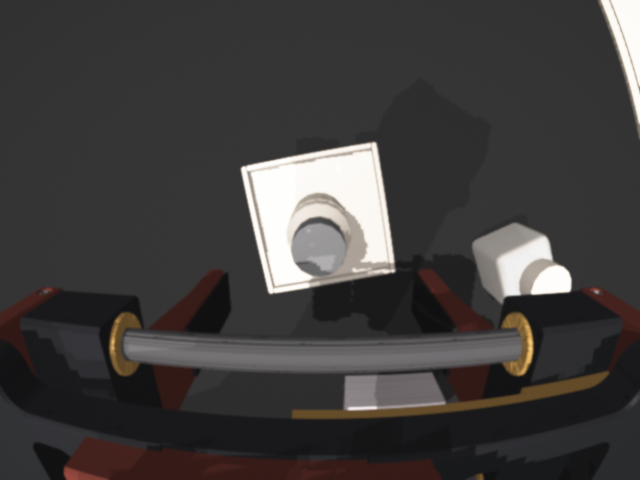

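The bottle stands upright in the tray: wrist shows the cap at (318,245) with the tray around it, side crop shows its foot at (230,310) inside the walls. Next I'll go behind the box, with the jaws at about 50 mm across the push direction.

{"fn": "step_arm", "kwargs": {
  "moves": [
    {"claw": 0, "xyz": [0.97, 0, 0.12], "yaw": 0},
    {"claw": 0, "xyz": [0.97, 0, 0.12], "yaw": 0},
    {"claw": 0.2, "xyz": [0.97, 0, 0.12], "yaw": 0},
    {"claw": 0.42, "xyz": [0.97, 0, 0.12], "yaw": 0},
    {"claw": 0.42, "xyz": [0.97, 0, 0.12], "yaw": 0},
    {"claw": 0.42, "xyz": [0.97, 0, 0.12], "yaw": 0},
    {"claw": 0.42, "xyz": [0.97, 0, 0.12], "yaw": 0},
    {"claw": 0.42, "xyz": [0.97, 0, 0.12], "yaw": 0},
    {"claw": 0.42, "xyz": [0.97, 0, 0.12], "yaw": 0},
    {"claw": 0.42, "xyz": [0.97, 0, 0.12], "yaw": 0}
  ]
}}

```text
t: 11.5
eef_pos: [424.2, 70.6, 205.4]
ee_rot: [-1.147, 1.301, -1.301]
ft_force: [-0.1, 0.1, 0.0]
grip_width: 50.8
```

{"fn": "step_arm", "kwargs": {
  "moves": [
    {"claw": 0.42, "xyz": [0.97, 0, 0.12], "yaw": 0},
    {"claw": 0.42, "xyz": [0.97, 0, 0.12], "yaw": 0},
    {"claw": 0.42, "xyz": [0.97, 0, 0.12], "yaw": 0},
    {"claw": 0.42, "xyz": [0.97, 0, 0.12], "yaw": 0},
    {"claw": 0.42, "xyz": [0.97, 0, 0.12], "yaw": 0},
    {"claw": 0.42, "xyz": [0.97, 0, 0.12], "yaw": 0},
    {"claw": 0.42, "xyz": [0.97, 0, 0.12], "yaw": 0},
    {"claw": 0.42, "xyz": [0.97, 0, 0.12], "yaw": 0},
    {"claw": 0.42, "xyz": [0.97, 0, 0.12], "yaw": 0},
    {"claw": 0.42, "xyz": [0.97, 0, 0.12], "yaw": 0}
  ]
}}

```text
t: 12.5
eef_pos: [423.6, -173.6, 205.3]
ee_rot: [-1.147, 1.301, -1.301]
ft_force: [0.9, -0.6, 0.5]
grip_width: 50.9
```

{"fn": "step_arm", "kwargs": {
  "moves": [
    {"claw": 0.42, "xyz": [0.97, 0, 0.12], "yaw": 0},
    {"claw": 0.42, "xyz": [0.97, 0, 0.12], "yaw": 0},
    {"claw": 0.42, "xyz": [0.97, 0, 0.12], "yaw": 0},
    {"claw": 0.42, "xyz": [0.97, 0, 0.12], "yaw": 0},
    {"claw": 0.42, "xyz": [0.97, 0, 0.12], "yaw": 0},
    {"claw": 0.42, "xyz": [0.97, 0, 0.12], "yaw": 0},
    {"claw": 0.42, "xyz": [0.97, 0, 0.12], "yaw": 0},
    {"claw": 0.42, "xyz": [0.97, 0, 0.12], "yaw": 0},
    {"claw": 0.42, "xyz": [0, 0, 0], "yaw": 0}
  ]
}}

```text
t: 13.4
eef_pos: [422.4, -371.5, 204.9]
ee_rot: [-1.146, 1.304, -1.304]
ft_force: [-0.2, -0.3, 0.6]
grip_width: 50.9
```

Run:
```python
from h import *
np.set_printoptions(precision=1,suppress=True)
go((424.2,-368.3,25))
P=camera_params("wrist");I=grab_frame("wrist");cv2.imwrite("pics/w5.png",I[:,:,::-1]);np.savez("w5.npz",**P)
print(plane("wrist",(320,240),0,P))
```

```text
t 13.4 pos [ 422.4 -371.5  204.9] F [-0.2 -0.3  0.6] w 50.9
R [[-0.129, -0.001, 0.992], [-0.992, -0.001, -0.129], [0.001, -1.0, -0.001]]
tool shift units [-0.1  7.2  0.1] zaxis world angle -7.4
[ 418.3 -395.3    0. ]
```

View pics/w5.png

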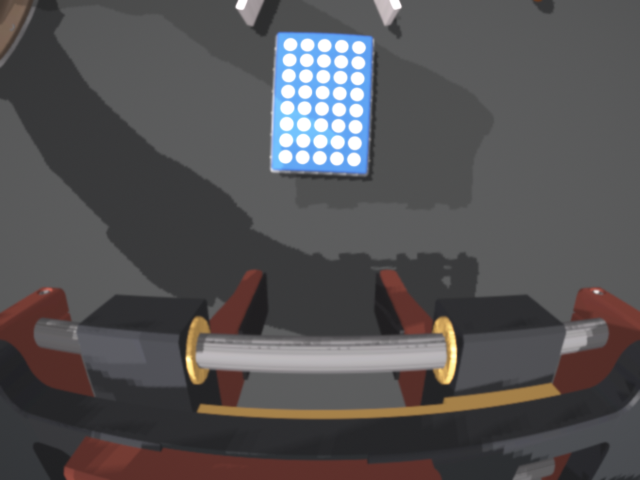

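Wrist view: the box top corners are about (278,34), (374,37), (369,173) and (271,168). Wing ends appear at (247,18) and (390,18).

Run:
```python
from h import *
np.set_printoptions(precision=1,suppress=True)
P=dict(np.load("w5.npz"));I=cv2.imread("pics/w5.png");h=cv2.cvtColor(I,cv2.COLOR_BGR2HSV);m=cv2.inRange(h,(95,100,60),(125,255,255));m[200:]=0
m=cv2.morphologyEx(m,cv2.MORPH_CLOSE,np.ones((9,9)));c=max(cv2.findContours(m,0,1)[0],key=cv2.contourArea)
r=cv2.approxPolyDP(cv2.convexHull(c),6,True)[:,0];print(r.tolist());W=np.array([plane("wrist",p,42,P) for p in r]);print(W,W.mean(0))
W2=np.array([plane("wrist",p[0],42,P)[:2] for p in c],np.float32);print(cv2.minAreaRect(W2))
b=W.mean(0)[:2]-np.array([466.8,-26]);print("dock frame",b@[.1235,.9923],b@[-.9923,.1235])
```

```text
[[278, 32], [372, 37], [365, 173], [272, 167]]
[[ 408.  -198.5   42. ]
 [ 486.9 -213.2   42. ]
 [ 465.5 -331.    42. ]
 [ 387.5 -315.6   42. ]] [ 437.  -264.6   42. ]
((437.23345947265625, -264.721923828125), (122.05429077148438, 81.3676528930664), 80.40506744384766)
dock frame -240.4067976758732 0.1185929799658926
```

Triangulation check: the box top measures 122 x 81 mm (expected 122 x 82), yaw +2.5° to the dock, lateral 0.1 mm. I'll descend 32 mm behind it.

{"fn": "step_arm", "kwargs": {
  "moves": [
    {"claw": 0.42, "xyz": [0, 0.95, 0.06], "yaw": 0},
    {"claw": 0.42, "xyz": [0, 0.95, 0], "yaw": 0},
    {"claw": 0.42, "xyz": [0, 0.95, 0], "yaw": 0},
    {"claw": 0.42, "xyz": [0, 0.95, 0], "yaw": 0},
    {"claw": 0.42, "xyz": [0, 0.95, 0], "yaw": 0},
    {"claw": 0.42, "xyz": [0, 0.95, 0], "yaw": 0},
    {"claw": 0.42, "xyz": [0, 0.95, 0], "yaw": 0},
    {"claw": 0.42, "xyz": [0, 0.6, 0], "yaw": 0},
    {"claw": 0.42, "xyz": [0, 0, 0], "yaw": 0},
    {"claw": 0.42, "xyz": [0, 0, 0], "yaw": 0}
  ]
}}

```text
t: 14.45
eef_pos: [425.4, -368.1, 24.6]
ee_rot: [-1.147, 1.301, -1.301]
ft_force: [0.2, -0.0, -0.2]
grip_width: 51.1
```

{"fn": "step_arm", "kwargs": {
  "moves": [
    {"claw": 0.42, "xyz": [-0.6, 0, 0], "yaw": 0},
    {"claw": 0.42, "xyz": [-0.4, 0, 0], "yaw": 0},
    {"claw": 0.42, "xyz": [-0.3, 0, 0], "yaw": 0},
    {"claw": 0.42, "xyz": [-0.3, 0, 0], "yaw": 0},
    {"claw": 0.42, "xyz": [-0.3, 0, 0], "yaw": 0},
    {"claw": 0.42, "xyz": [-0.3, 0, 0], "yaw": 0},
    {"claw": 0.42, "xyz": [0, 0, 0], "yaw": 0},
    {"claw": 0.42, "xyz": [0, 0, 0], "yaw": 0}
  ]
}}

```text
t: 15.25
eef_pos: [431.7, -313.1, 23.9]
ee_rot: [-1.148, 1.301, -1.299]
ft_force: [-0.1, -0.0, 0.3]
grip_width: 51.1
```

```bash
cat > bx.py <<'E'
from h import *
import sys
np.set_printoptions(precision=1,suppress=True)
k=sys.argv[1]; z=float(sys.argv[2]) if len(sys.argv)>2 else 42
R=go((466.8,-26,50)); s=manip.observe()["eef_pos"][:2]-np.array([466.8,-26]);print("tcp dock",s@[.1235,.9923],s@[-.9923,.1235])
for n in("side","wrist"):
    P=camera_params(n);I=grab_frame(n)[:,:,::-1].copy();cv2.imwrite(f"pics/{n}{k}.png",I)
    h=cv2.cvtColor(I,cv2.COLOR_BGR2HSV);m=cv2.inRange(h,(95,110,60),(125,255,255))
    if n=="wrist":m[330:]=0
    else:m[:150]=0
    m=cv2.morphologyEx(m,cv2.MORPH_CLOSE,np.ones((9,9)));cs=cv2.findContours(m,0,1)[0]
    if not cs: continue
    c=max(cs,key=cv2.contourArea)
    W=np.array([plane(n,p[0],z,P)[:2] for p in c],np.float32)-np.float32([466.8,-26]);D=np.c_[W@[.1235,.9923],W@[-.9923,.1235]].astype(np.float32)
    print(n,"dock-frame rect",cv2.minAreaRect(D))
a=cv2.imread(f"pics/side{k}.png")[200:450,180:380];b=cv2.imread(f"pics/wrist{k}.png")
cv2.imwrite(f"pics/c{k}.png",np.hstack([cv2.resize(a,(384,480)),cv2.resize(b[0:480,120:520],(400,480))]))
E
python3 bx.py 6
```

```text
t 15.25 pos [ 431.7 -313.1   23.9] F [-0.1 -0.   0.3] w 51.1
R [[-0.124, -0.001, 0.992], [-0.992, 0.001, -0.124], [-0.001, -1.0, -0.001]]
tool shift units [-11.6  -1.   -0. ] zaxis world angle -7.1
tcp dock -289.2488091431671 -0.6431148372223019
side dock-frame rect ((-265.5670471191406, 4.76872444152832), (32.445735931396484, 50.41264724731445), 2.5158514976501465)
wrist dock-frame rect ((-217.0, 3.6510581970214844), (81.1921615600586, 110.45118713378906), 89.95584869384766)
```

View pics/c6.png

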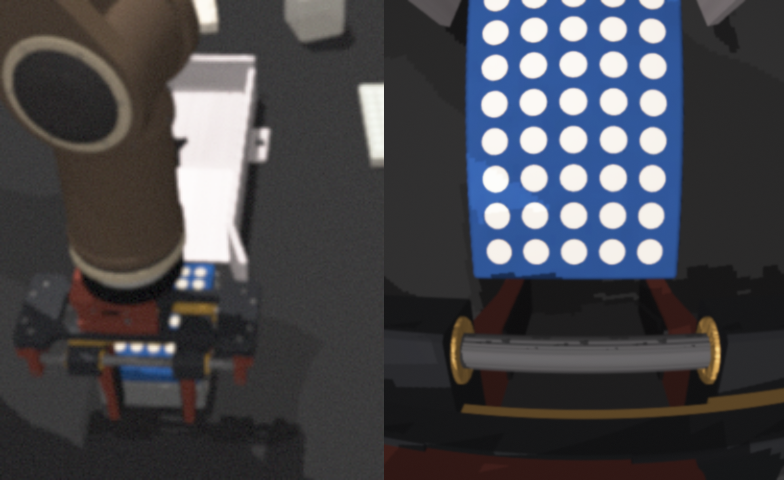

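The box is now square to the dock (wrist rect angle 89.96°), about 3.5 mm off laterally, and the wings should centre it. Both fingers are on the rear face. I'll push on the flat.

{"fn": "step_arm", "kwargs": {
  "moves": [
    {"claw": 0.42, "xyz": [-0.3, 0, 0.02], "yaw": 0},
    {"claw": 0.42, "xyz": [-0.4, 0, 0.02], "yaw": 0},
    {"claw": 0.42, "xyz": [-0.4, 0, 0.02], "yaw": 0},
    {"claw": 0.42, "xyz": [-0.4, 0, 0.02], "yaw": 0},
    {"claw": 0.42, "xyz": [-0.4, 0, 0], "yaw": 0},
    {"claw": 0.42, "xyz": [-0.4, 0, 0], "yaw": 0},
    {"claw": 0.42, "xyz": [-0.4, 0, 0], "yaw": 0},
    {"claw": 0.42, "xyz": [-0.4, 0, 0], "yaw": 0},
    {"claw": 0.42, "xyz": [0, 0, 0], "yaw": 0}
  ]
}}

```text
t: 16.25
eef_pos: [443.9, -235.3, 24.2]
ee_rot: [-1.148, 1.3, -1.299]
ft_force: [-0.1, -1.2, 0.6]
grip_width: 51.1
```

```bash
python3 bx.py 7 45
```

```text
t 16.25 pos [ 443.9 -235.3   24.2] F [-0.1 -1.2  0.6] w 51.1
R [[-0.123, 0.0, 0.992], [-0.992, 0.001, -0.123], [-0.001, -1.0, -0.0]]
tool shift units [-8.4 -1.  -0.1] zaxis world angle -7.1
tcp dock -210.47271149918654 -3.1689518154048733
side dock-frame rect ((-196.92730712890625, -1.703643798828125), (49.95774841308594, 19.40009880065918), 85.89846801757812)
wrist dock-frame rect ((-139.6186065673828, 2.416229248046875), (84.59984588623047, 109.3029556274414), 89.1205062866211)
```

View pics/c7.png

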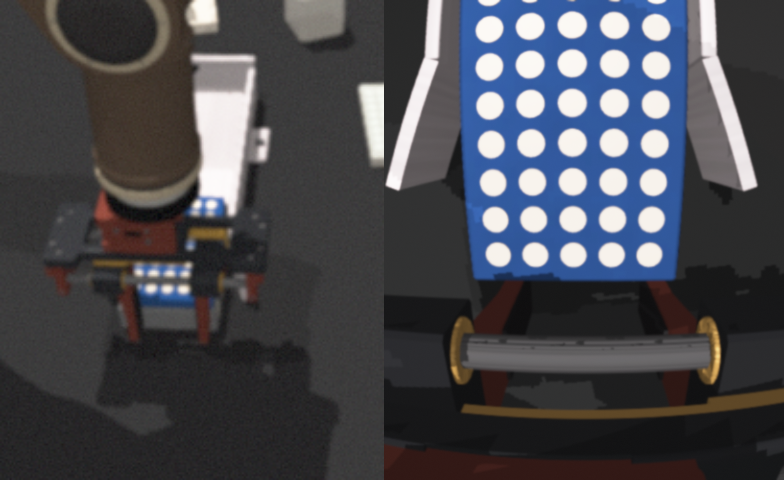

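The box nose is already between the plates and slightly pitched, with low forces (1.2 N). I'll continue, re-centring slightly.

{"fn": "step_arm", "kwargs": {
  "moves": [
    {"claw": 0.42, "xyz": [-0.4, 0, -0.05], "yaw": 0},
    {"claw": 0.42, "xyz": [-0.4, 0, -0.05], "yaw": 0},
    {"claw": 0.42, "xyz": [-0.4, 0, 0], "yaw": 0},
    {"claw": 0.42, "xyz": [-0.4, 0, 0], "yaw": 0},
    {"claw": 0.42, "xyz": [-0.4, 0, 0], "yaw": 0},
    {"claw": 0.42, "xyz": [-0.4, 0, 0], "yaw": 0},
    {"claw": 0.42, "xyz": [-0.4, 0, 0], "yaw": 0},
    {"claw": 0.42, "xyz": [-0.3, 0, 0], "yaw": 0},
    {"claw": 0.42, "xyz": [0, 0, 0], "yaw": 0}
  ]
}}

```text
t: 17.25
eef_pos: [451.1, -158.5, 24.2]
ee_rot: [-1.148, 1.3, -1.299]
ft_force: [0.5, -0.6, 0.3]
grip_width: 51.0
```

```bash
python3 bx.py 8 58
```

```text
t 17.25 pos [ 451.1 -158.5   24.2] F [ 0.5 -0.6  0.3] w 51.0
R [[-0.123, 0.0, 0.992], [-0.992, 0.001, -0.123], [-0.001, -1.0, 0.0]]
tool shift units [-5.3 -1.  -0. ] zaxis world angle -7.1
tcp dock -133.42872550160976 -0.8067020585064142
side dock-frame rect ((-117.2772216796875, -8.271919250488281), (52.35613250732422, 67.80842590332031), 2.236354112625122)
wrist dock-frame rect ((-63.16222381591797, 4.616184234619141), (87.6604232788086, 101.0534896850586), 89.05740356445312)
```

View pics/c8.png

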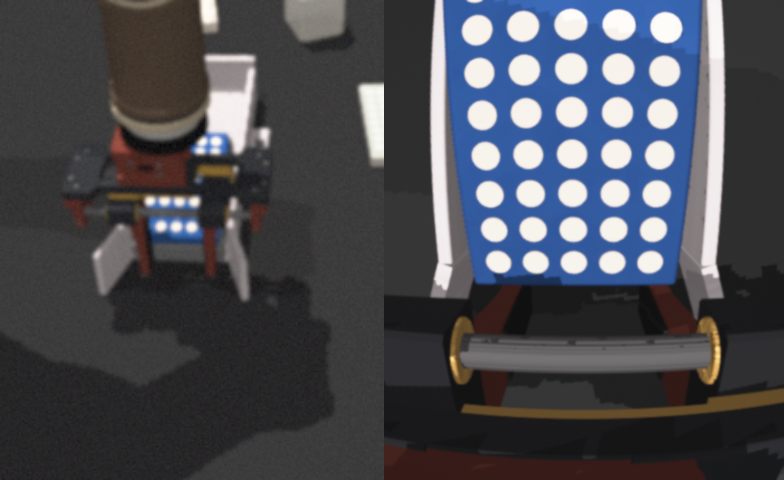

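The box sits evenly between the side plates and its rear is about to meet the ramp foot. I'll push up the ramp, rising with it.

{"fn": "step_arm", "kwargs": {
  "moves": [
    {"claw": 0.42, "xyz": [-0.4, -0.05, 0], "yaw": 0},
    {"claw": 0.42, "xyz": [-0.4, -0.07, 0], "yaw": 0},
    {"claw": 0.42, "xyz": [-0.4, -0.07, 0], "yaw": 0},
    {"claw": 0.42, "xyz": [-0.4, -0.07, 0], "yaw": 0},
    {"claw": 0.42, "xyz": [-0.4, -0.07, 0], "yaw": 0},
    {"claw": 0.42, "xyz": [-0.4, -0.07, 0], "yaw": 0},
    {"claw": 0.42, "xyz": [-0.4, -0.07, 0], "yaw": 0},
    {"claw": 0.42, "xyz": [0, 0, 0], "yaw": 0}
  ]
}}

```text
t: 18.15
eef_pos: [460.3, -89.9, 36.6]
ee_rot: [-1.146, 1.3, -1.302]
ft_force: [-0.3, 0.3, -0.4]
grip_width: 50.9
```

```bash
python3 bx.py 9 70
```

```text
t 18.15 pos [460.3 -89.9  36.6] F [-0.3  0.3 -0.4] w 50.9
R [[-0.125, 0.002, 0.992], [-0.992, -0.0, -0.125], [-0.0, -1.0, 0.002]]
tool shift units [-2.6 -0.5 -0.1] zaxis world angle -7.2
tcp dock -64.16669349485832 -1.4152938507654418
side dock-frame rect ((-31.756046295166016, 2.3252925872802734), (31.686302185058594, 46.17234420776367), 2.0891451835632324)
wrist dock-frame rect ((8.6724853515625, 1.9452285766601562), (82.10452270507812, 95.49370574951172), 89.33783721923828)
```

View pics/c9.png

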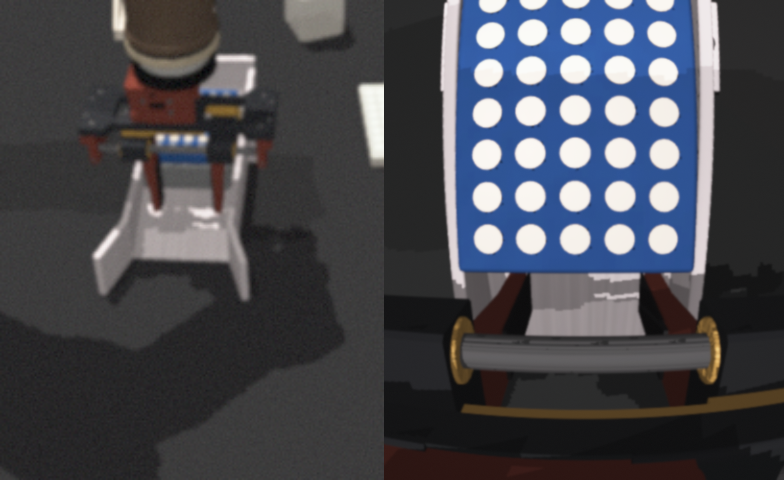

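The box has tipped over the crest onto the deck (wrist: rear top edge at row 270, with ramp visible behind it). I'll continue slowly.

{"fn": "step_arm", "kwargs": {
  "moves": [
    {"claw": 0.42, "xyz": [-0.3, -0.06, 0], "yaw": 0},
    {"claw": 0.42, "xyz": [-0.3, -0.06, 0], "yaw": 0},
    {"claw": 0.42, "xyz": [-0.3, -0.06, 0], "yaw": 0},
    {"claw": 0.42, "xyz": [-0.3, -0.06, 0], "yaw": 0},
    {"claw": 0.42, "xyz": [-0.3, -0.02, 0], "yaw": 0},
    {"claw": 0.42, "xyz": [0, 0, 0], "yaw": 0},
    {"claw": 0.42, "xyz": [0, 0, 0], "yaw": 0}
  ]
}}

```text
t: 18.95
eef_pos: [464.4, -53.0, 42.4]
ee_rot: [-1.147, 1.3, -1.3]
ft_force: [0.6, -0.1, -0.1]
grip_width: 50.6
```

```bash
python3 bx.py 10 66
```

```text
t 18.95 pos [464.4 -53.   42.4] F [ 0.6 -0.1 -0.1] w 50.6
R [[-0.124, 0.0, 0.992], [-0.992, 0.0, -0.124], [-0.0, -1.0, 0.0]]
tool shift units [-1.1 -0.3 -0. ] zaxis world angle -7.1
tcp dock -27.072999362405483 -0.9213555384762088
side dock-frame rect ((13.993744850158691, -7.6614837646484375), (55.58537292480469, 66.68272399902344), 2.094086170196533)
wrist dock-frame rect ((44.322723388671875, 1.4499092102050781), (82.66533660888672, 106.1757583618164), 89.380126953125)
```

View pics/c10.png

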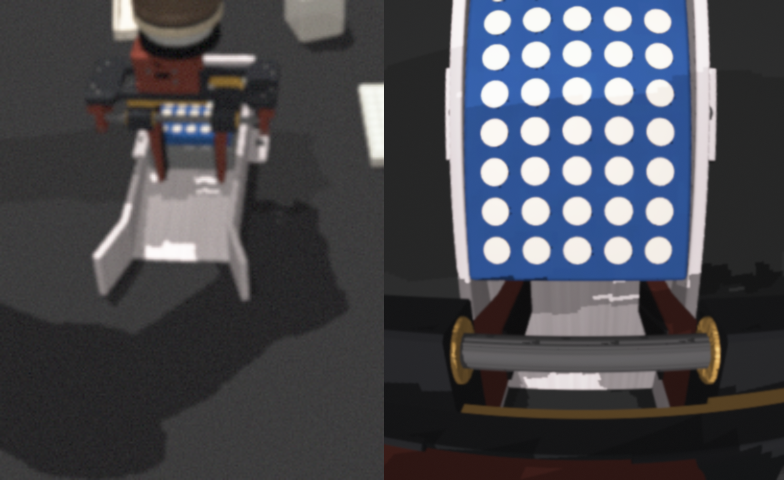

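The box rear is about 12 mm short of the lip (TCP-to-rear offset about 15 mm). I'll push 17 mm more.

{"fn": "step_arm", "kwargs": {
  "moves": [
    {"claw": 0.42, "xyz": [-0.2, 0, 0], "yaw": 0},
    {"claw": 0.42, "xyz": [-0.2, 0, 0], "yaw": 0},
    {"claw": 0.42, "xyz": [-0.15, 0, 0], "yaw": 0},
    {"claw": 0.42, "xyz": [-0.13, 0, 0], "yaw": 0},
    {"claw": 0.42, "xyz": [0, 0, 0], "yaw": 0},
    {"claw": 0.42, "xyz": [0, 0, 0], "yaw": 0}
  ]
}}

```text
t: 19.65
eef_pos: [466.5, -36.3, 42.5]
ee_rot: [-1.147, 1.301, -1.301]
ft_force: [-0.0, -0.2, 0.5]
grip_width: 50.8
```

```bash
python3 bx.py 11 62
```

```text
t 19.65 pos [466.5 -36.3  42.5] F [-0.  -0.2  0.5] w 50.8
R [[-0.125, 0.0, 0.992], [-0.992, 0.0, -0.125], [-0.0, -1.0, 0.0]]
tool shift units [-0.4 -0.3 -0. ] zaxis world angle -7.2
tcp dock -10.222508104908375 -0.9819773908623153
side dock-frame rect ((32.043739318847656, -4.795696258544922), (81.68753051757812, 68.0987548828125), 11.949263572692871)
wrist dock-frame rect ((61.59895324707031, 2.024738311767578), (80.47547149658203, 109.95851135253906), 89.94303131103516)
```

View pics/c11.png

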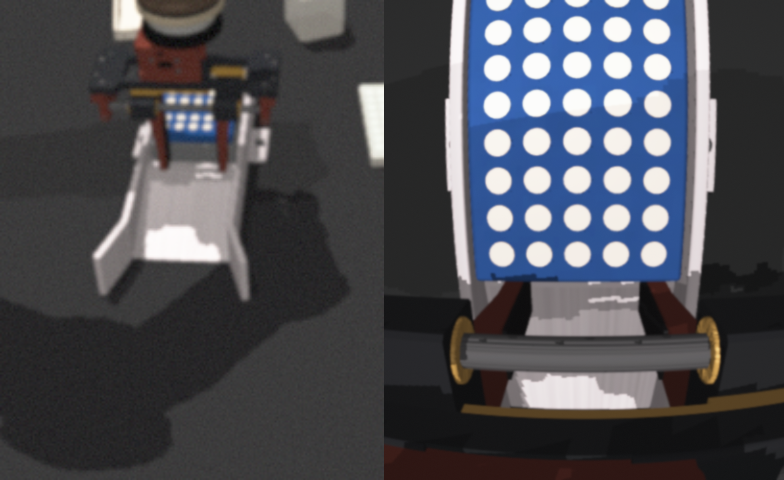

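By wrist measurement the box rear is about 3.6 mm past the lip, and the rows are parallel again. I'll back off and rise to check that it lies flat.

{"fn": "step_arm", "kwargs": {
  "moves": [
    {"claw": 0.42, "xyz": [0.3, 0, 0], "yaw": 0},
    {"claw": 0.42, "xyz": [0.5, -0.3, 0], "yaw": 0},
    {"claw": 0.42, "xyz": [0.6, -1, 0], "yaw": 0},
    {"claw": 0.42, "xyz": [0.6, -1, 0], "yaw": 0},
    {"claw": 0.42, "xyz": [0.6, -1, 0], "yaw": 0},
    {"claw": 0.42, "xyz": [0.6, -1, 0], "yaw": 0},
    {"claw": 0.42, "xyz": [1, -1, 0], "yaw": 0},
    {"claw": 0.42, "xyz": [1, -1, 0], "yaw": 0},
    {"claw": 0.42, "xyz": [0, 0, 0], "yaw": 0}
  ]
}}

```text
t: 20.65
eef_pos: [450.8, -170.0, 203.0]
ee_rot: [-1.143, 1.3, -1.309]
ft_force: [0.5, 0.8, 0.2]
grip_width: 50.7
```

{"fn": "step_arm", "kwargs": {
  "moves": [
    {"claw": 0.42, "xyz": [1, 0, 0], "yaw": 0},
    {"claw": 0.42, "xyz": [1, 0, 0], "yaw": 0},
    {"claw": 0.42, "xyz": [1, 0, 0], "yaw": 0},
    {"claw": 0.42, "xyz": [1, 0, 0], "yaw": 0},
    {"claw": 0.42, "xyz": [1, 0, 0], "yaw": 0},
    {"claw": 0.42, "xyz": [1, 0, 0], "yaw": 0},
    {"claw": 0.42, "xyz": [1, 0, 0], "yaw": 0},
    {"claw": 0.42, "xyz": [1, 0, 0], "yaw": 0},
    {"claw": 0.42, "xyz": [1, 0, 0], "yaw": 0},
    {"claw": 0.42, "xyz": [0, 0, 0], "yaw": 0}
  ]
}}

```text
t: 21.65
eef_pos: [420.2, -391.8, 198.7]
ee_rot: [-1.147, 1.305, -1.304]
ft_force: [-0.3, -0.1, 0.1]
grip_width: 50.7
```

```bash
python3 bx.py 12 62
python3 - <<'E'
from h import *
cv2.imwrite("pics/top12.png",grab_frame("top")[:,:,::-1])
a=cv2.imread("pics/top12.png")[230:370,110:400];b=cv2.imread("pics/side12.png")[150:350,200:400]
cv2.imwrite("pics/d12.png",np.vstack([cv2.resize(a,(580,280)),cv2.resize(b,(580,320))]) )
b=cv2.resize(cv2.imread("pics/side12.png")[160:340,200:350],(500,600));cv2.imwrite("pics/e12.png",b)
E
```

```text
t 21.65 pos [ 420.2 -391.8  198.7] F [-0.3 -0.1  0.1] w 50.7
R [[-0.129, -0.002, 0.992], [-0.992, -0.001, -0.129], [0.001, -1.0, -0.001]]
tool shift units [-14.8   5.9  -0. ] zaxis world angle -7.4
tcp dock -368.6957927254119 1.0664937868980984
side dock-frame rect ((57.83235168457031, -1.5646438598632812), (81.71854400634766, 130.4142303466797), 89.91761016845703)
```

View pics/d12.png

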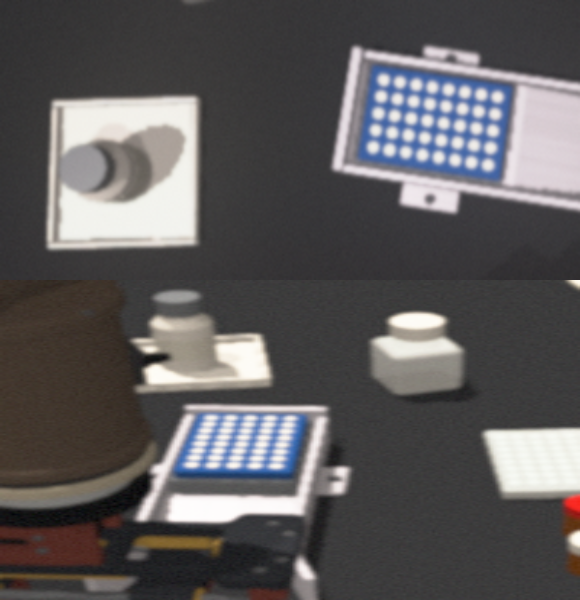

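View pics/e12.png

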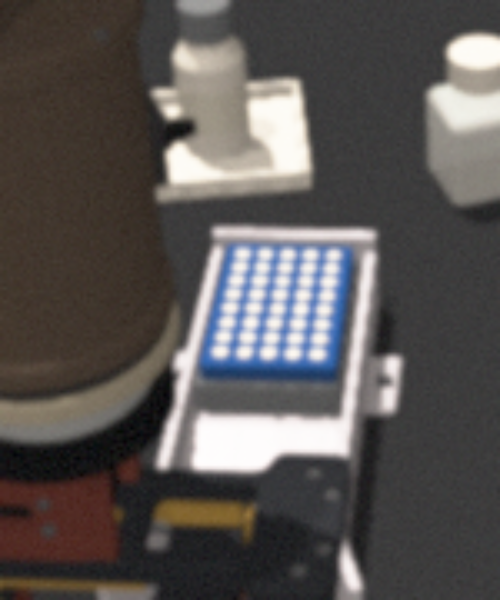

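View pics/wrist12.png

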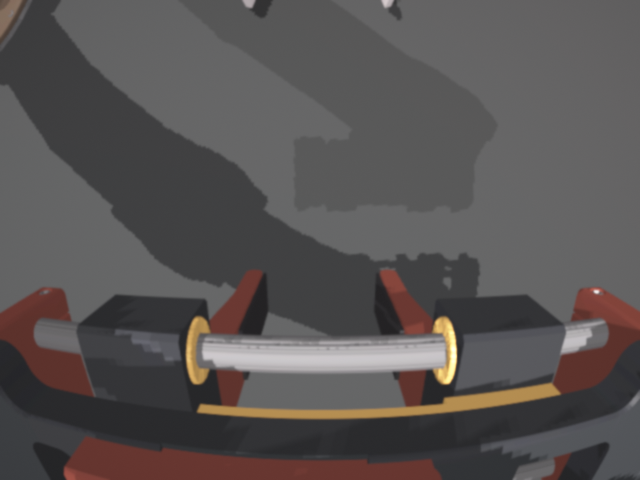

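In both views the box lies between the plates behind the lip, with a dark gap at the end stop. The bottle is upright in the tray. To confirm it's flat, I'll triangulate the corner pins and the bottle cap.

```bash
python3 - <<'E'
from h import *
np.set_printoptions(precision=1,suppress=True)
def pins(f,roi,n):
    I=cv2.imread(f);x0,y0,x1,y1=roi;c=cv2.resize(I[y0:y1,x0:x1],None,fx=8,fy=8,interpolation=2)
    h=cv2.cvtColor(c,cv2.COLOR_BGR2HSV);blue=cv2.inRange(h,(95,90,40),(130,255,255))
    blue=cv2.morphologyEx(blue,cv2.MORPH_CLOSE,np.ones((41,41)));hull=cv2.convexHull(max(cv2.findContours(blue,0,1)[0],key=cv2.contourArea))
    M=np.zeros_like(blue);cv2.fillConvexPoly(M,hull,255);M=cv2.erode(M,np.ones((13,13)))
    s=((h[:,:,1]<95)&(M>0)).astype(np.uint8)
    k,l,st,ce=cv2.connectedComponentsWithStats(s);ce=ce[1:][st[1:,4]>60];print(n,len(ce))
    p=ce.astype(float);p=(p+.5)/8-.5+[x0,y0]
    return p
for fs,z in (("12",62),):
    A=pins("pics/top12.png",(285,255,375,325),"top");B=pins("pics/side12.png",(255,225,312,285),"side")
    def dock(n,p,z):
        w=plane(n,p,z)[:2]-[466.8,-26];return np.array([w@[.1235,.9923],w@[-.9923,.1235]])
    def corners(n,P):
        D=np.array([dock(n,p,62) for p in P]);return [P[np.argmax(D@np.array(s))] for s in((1,1),(1,-1),(-1,1),(-1,-1))],D.mean(0)
    a,ma=corners("top",A);b,mb=corners("side",B);print(ma,mb)
    for p,q in zip(a,b):
        X,r=tri(ray("top",p),ray("side",q));w=X[:2]-[466.8,-26];print("dock",w@[.1235,.9923],w@[-.9923,.1235],X[2],r[0])
E
cat > cap.py <<'E'
from h import *
t=cv2.resize(cv2.imread("pics/top12.png")[270:360,125:215],None,fx=6,fy=6,interpolation=2);cv2.imwrite("pics/t12b.png",t)
E
python3 cap.py
```

```text
top 9
side 1
[78.8 10.4] [63.2 -0.5]
dock 118.52580890583035 11.366746013189656 17.73493467444517 2.5577354585992276
dock 116.63269304930735 3.7437253396055707 21.24057245228477 4.694910510373967
dock 36.5434918997807 14.147444443551088 79.23054070334139 18.934056642098906
dock 46.2796184498166 -3.27273071561413 75.3470884174738 0.10861168736569601
```

View pics/t12b.png

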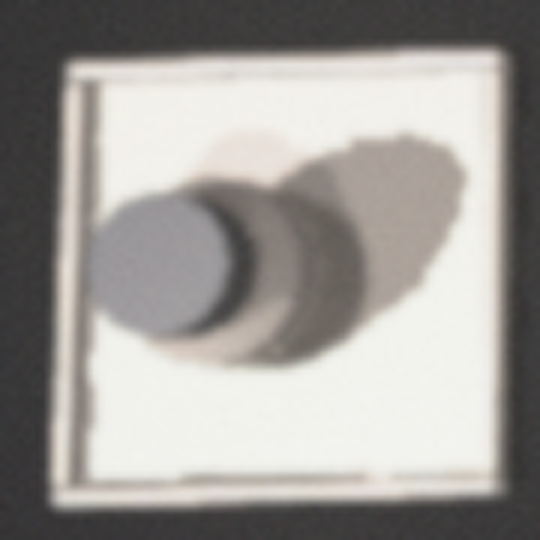

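Pin segmentation merged blobs, so I'll use the corner-pin centres read from the two zoomed crops.

Run:
```python
from h import *
np.set_printoptions(precision=1,suppress=True)
f=lambda x,y,s,o:((x+.5)/s-.5+o[0],(y+.5)/s-.5+o[1])
T=[f(x,y,2,(110,230)) for x,y in((373,149),(385,79),(488,167),(497,97))]
S=[f(x,y,10/3,(200,160)) for x,y in((243,254),(334,256),(220,352),(318,355))]
L=[]
for p,q in zip(T,S):
    X,r=tri(ray("top",p),ray("side",q));w=X[:2]-[466.8,-26];L.append((w@[.1235,.9923],w@[-.9923,.1235],X[2],r[0]));print(np.array(L[-1]))
print(np.mean(L,0))
pt=f(163,263,6,(125,270));ps=f(204,8,10/3,(200,160))
for zz in(125,): print("cap",plane("top",pt,zz)[:2])
X,r=tri(ray("top",pt),ray("side",ps));print("cap tri",X,r)
```

```text
[116.2  30.9  59.9   2.6]
[115.1 -28.7  60.7   1.7]
[17.8 31.3 60.1  2.4]
[ 18.  -28.   59.4   1.7]
[66.8  1.4 60.   2.1]
cap [423.5 315.8]
cap tri [425.4 318.6 116.9] [np.float64(1.5876542795396837), np.float64(1.5876542795397095)]
```

The checks agree: corner-pin heights are 59.4–60.7 mm all round, so the box is flat. Its centre is 66.8 mm past the lip and 1.4 mm off line, the bottle axis is within 3 mm of the tray centre, and the arm is clear. I'll hand in.

```bash
python3 -c "
from workcell import manip
print(manip.hand_in())"
```

```text
the job is handed in; nothing more can be done
None
```

I moved the bottle into the tray and pushed the tip box up the ramp until it dropped behind the lip. I handed in at about 22 s of the 61 s allowed; no verdict is reported.

- **Bottle:** I gripped it by the cap (37.5 mm measured), lifted it off the deck, lowered it into the tray until it touched the floor, and let go. The last pictures show it upright, with its axis within about 3 mm of the tray centre.
- **Tip box:** I pushed it with the two fingertips 51 mm apart; push forces read at the stops stayed near 1 N. Triangulating the corner pins put its centre 66.8 mm past the lip and 1.4 mm off the centre line. The four pin heights agreed within 1.3 mm, so it lies flat.
- **Other things on the bench:** I steered clear of them and they looked undisturbed in the pictures, but I did not re-measure their positions at the end. The arm finished well clear of everything.

**Checks that failed or disagreed:**
- **Pin detection:** The automatic pin detection merged blobs, so I read the corner pins by hand.
- **Box height:** The pins measured about 60 mm, against 62 mm expected for the box top.
- **Bottle cap height:** The rough triangulation of the cap gave 117 mm, against 125 mm expected. I put this down to the cap being partly out of the side crop. I trusted the upright appearance and the contact height while lowering instead.

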